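Roll a damper cartridge into the V-block and slide it home against the stop

ROBOT

A 6-joint arm with a two-finger parallel gripper is mounted at the origin on the work surface. World frame = base frame: x ahead of the robot, y to its left, z up, the work surface at z = 0. Lengths are in m, angles in rad, forces in N, time in s.
With the tool pointing down it reaches from about 0.275 to 0.875 m from the base axis. Payload 12.5 kg.
Tool frame: the origin (TCP) lies at the very end of the fingers, on their centre line; the grasp point (between the pads) lies r.grasp_offset behind it (r.grasp_offset is the distance from the TCP to the grasp point, in m); z points along the fingers, y is the line along which they close (so a half turn about z gives the same grasp; the last joint's range is limited). The gripper opens to 85 mm and grips with 20 to 120 N. Pads are 22 mm wide; open, the fingers measure 114 mm over their backs; the gripper's body (76 mm by 85 mm) begins 54 mm behind the grasp point. The pads swing forward as they close: fully open they stand 13 mm farther back than shut.
Start: joints at [1.258, 0.351, 1.652, -0, 1.139, -0.085], TCP at [0.124, 0.536, 0.192] pointing down, gripper open.
Joint ranges: [-2.75, 2.75], [-0.79, 2.1], [0.01, 2.65], [-1.57, 4.71], [0.07, 3.14], [-2.87, 2.87]. Speed limits (rad/s): [2.22, 2.22, 2.79, 3.14, 3.14, 3.14].

INTERFACE

Orientations are given as a 3x3 rotation matrix whose columns are the frame's x, y, z axes.
In Python, from bench import r gives the robot as it stands.
- The arm moves only by the tool carry_out, never from a script. Its argument "targets" is a list of rows, each a list of 7 numbers: the shift along the tool's x, y, z in mm, then the turn, a rotation vector about the tool's x, y, z in degrees, then the opening, from 0 (shut) to 1 (fully open). A call has 1 to 20 rows; each row is the pose to reach, as a shift and turn from the pose commanded when the call began, along the tool's axes at that moment; what a row does not reach only later rows make up. A row lasts 1/10 s, in which the tool goes at most 50 mm and 8.59 degrees, less where a joint would pass 70% of its speed; a pose out of reach is approached as far as the arm can. A call with a gripper value outside its range is refused whole. The fingers move at their own pace and stop on an object; "force" is the grip in N (left out, the last holds). Time passes only in rows, so rows that repeat a pose let the fingers close. It gives the time, the measured TCP pose, the force, the opening and the grip force at its end, in the units of the state.
- r.state(): the state, without advancing time (a new reading comes with each control period).
- r.snapshot(name): name is "scene" or "side" or "wrist"; returns the picture (480x640x3 uint8, red, green, blue); there is no depth.
- r.get_calibration(name): a dict with "fx", "fy", "cx", "cy" (pixels), "origin" and "rotation" of the camera in the world; the wrist camera has in their place "T_tool_cam" (4x4, takes a point from camera to tool coordinates, whose origin is the TCP and whose axes are the flange's). Camera axes: x right, y up, looking along -z (the intrinsics and any distortion apply to the point x, -y, -z); pixel columns grow to the right and rows downward; lengths in m; the calibration is good to about 2 mm. A picture is of the moment at which its call begins: read the wrist's pose just before it. get_calibration takes no time and is no camera call.
- r.close_job(): hands the job in; it is judged then, once.
The state is a dict: "time_s": time; "joints": joint angles; "qd": joint speeds; "tau": joint torques, N m; "ee_pos": TCP position; "tcp_rot": TCP orientation; "wrist_force": force on the tool from outside, world axes, zero at the start; "wrist_torque": the same for the moment, N m; "finger_gap": finger opening in m; "grip_force": force on a finger pad.
Only numpy, scipy, OpenCV 4.12 (cv2) and the standard library are available. Lean on these libraries where they do the work, as an engineer would, in place of code of your own. Each camera call takes 0.05 s, during which the arm holds its last target. There are 200 camera calls.

TASK

Roll the black damper cartridge along the bench by its side, over the V-block's ramp and into the V; once it lies in the V, push it along the V until its flat end is fully home against the stop plate, and leave it lying there. Push gently, with the fingertips or the outside of the fingers only: roll it, do not drag it, and do not lift or carry it. Leave the other things on the bench where they are.

Things in the scene. Friction and masses are not known exactly. Their poses are not given: they have to be found in the camera images.
- cartridge: black round tube lying on its side, 44 mm diameter, 140 mm long, with a bright 14 mm rod stub, 25 mm long, on the end nearer the robot; 0.45 kg, oily (friction about 0.3), rolls freely. Origin on its axis at mid-tube. x runs along the tube from rod end to flat end; y and z turn as it rolls. Starts on the bench left or right of the V-block, 0.14 to 0.20 m from the V line
- foot (a point): centre of the cartridge's flat end, on its axis, 70 mm from its origin along +x. Once in the V it has 10 to 50 mm to slide to the stop
- rod_tip (a point): centre of the end of the cartridge's rod stub, on its axis, 95 mm from the origin along -x
- vblock: low oiled steel V-block fixed to the bench, 150 mm long along x (the line of the V, pointing away from the robot). Origin on the bench under the middle of the V, z up. Alike on both sides: V bottom 2 mm above the bench, faces rising at 30 degrees to lips 11 mm high at y = +/-15.6 mm, then a 5 mm flat land, then a ramp down to the bench at y = +/-80.6 mm
- stop_face (a point): point on the inner face of the dark stop plate (70 mm wide, 8 mm thick, 50 mm high) at the V-block's +x end: 75 mm from the V-block's origin along x, over the V line, 27.4 mm above the bench, which is the height of the cartridge's axis when it lies in the V; axes as the V-block's
- spring_seat: steel dish 84 mm across, 35 mm high, standing loose on the bench on the other side of the V-block from the cartridge; not to be moved. Origin at its underside
- gland_nut: plain steel ring 48 mm across, 18 mm high, loose beyond the stop plate; not to be moved. Origin at its underside
- top_mount: black rubber strut mount 90 mm across, 40 mm high, loose at the left of the work; not to be moved. Origin at its underside
- spray_can: blue can 56 mm across, 170 mm high, standing loose at the right of the work; not to be moved. Origin at its underside
- hammer: hammer lying loose behind the work at the left; not to be moved. Origin at its underside
- wrench: wrench lying loose behind the work at the right; not to be moved. Origin at its underside
- screwdriver: red-handled screwdriver lying loose at the near right; not to be moved. Origin at its underside
Things that resemble listed ones, but are neither listed nor needed, are in the scene too. Leave any orange or turquoise look-alike of the cartridge alone.

How it is judged:
On the way, in this order (a step that is already met when the one before it is completed fails the run):
1. the cartridge has been rolled (turned about its own axis by well over a quarter turn) while still on the bench or ramp (angle between cartridge's own z axis and vertical above 1.9 rad and height (world z) of cartridge below 0.036 m), for 0.02 s.
2. the cartridge lies in the V, not yet against the stop (y of cartridge in the frame of vblock between -0.003 and 0.003 m and z of cartridge in the frame of vblock between 0.0245 and 0.03 m and angle between the x axis of cartridge and the x axis of vblock, either way round below 0.05 rad and x of foot in the frame of stop_face below -0.006 m and linear speed of cartridge below 0.03 m/s), for 0.2 s.
3. its flat end is home against the stop plate (y of cartridge in the frame of vblock between -0.003 and 0.003 m and z of cartridge in the frame of vblock between 0.0245 and 0.03 m and angle between the x axis of cartridge and the x axis of vblock, either way round below 0.05 rad and x of foot in the frame of stop_face above -0.003 m), for 0.2 s.
At the end, for the whole second after the job is handed in: the cartridge lies at rest in the V (axis within 3 mm of the V line sideways, 24.5 to 30 mm above the bench, within 0.05 rad of the V), its flat end within 3 mm of the stop plate, and no bystander is more than 30 mm from where it began (all of step 3 and linear speed of cartridge below 0.01 m/s and angular speed of cartridge below 0.3 rad/s and distance of each of spring_seat, gland_nut, top_mount, spray_can, hammer, wrench, screwdriver from where it was at the start of the episode below 0.03 m); the robot touches nothing.
It fails at once if the cartridge is lifted off the bench away from the V-block (axis over 28 mm high, more than 100 mm from the V line) (height (world z) of cartridge above 0.028 m and (y of cartridge in the frame of vblock above 0.1 m or y of cartridge in the frame of vblock below -0.1 m)).
It fails at once if the cartridge is pushed with the arm or the gripper's body instead of the fingers (contact force between the arm and cartridge above 3 N).
It fails at once if the cartridge is lifted: its axis more than 40 mm above the bench (rolling over the lip takes it to 33 mm) (height (world z) of cartridge above 0.04 m).
It fails at once if the cartridge is knocked: faster than 0.5 m/s (linear speed of cartridge above 0.5 m/s).
It fails at once if a bystander is moved more than 30 mm (distance of any of spring_seat, gland_nut, top_mount, spray_can, hammer, wrench, screwdriver from where it was at the start of the episode above 0.03 m).
It also fails if it takes over 58 s, if anything falls off the work surface, if the arm or the gripper's body presses on something with over 40 N, if the wrist force passes 120 N, or if a joint passes its speed limit or range.

## Working session

There is one attempt and no reset: what is moved stays moved. The work goes in short steps, Python scripts to look and compute and a tool call to move; the robot and the scene stay as the last step left them, time stands still between calls to the robot, and variables do not carry over. Pictures are saved under pics/ and viewed, at most 13 in all, crops included, and the job is handed in when it is done.

Besides the shell and the picture viewer there is one more tool, called after "Emit:" as name(argument=value, ...), one argument or row to a line, values as JSON. carry_out: Moves the arm, as the interface text tells. Its arguments: {"type":"object","properties":{"targets":{"type":"array"},"force":{"type":"number"}},"required":["targets"]}

```bash
mkdir -p pics
cat > h.py <<'E'
import numpy as np, cv2
from bench import r
def ray(c,u,v):
    d=np.array([(u-c['cx'])/c['fx'],-(v-c['cy'])/c['fy'],-1.0]); R=np.array(c['rotation'])
    return np.array(c['origin']),R@d
def onz(c,u,v,z):
    o,d=ray(c,u,v); return o+d*(z-o[2])/d[2]
def proj(c,p):
    q=np.array(c['rotation']).T@(np.array(p)-np.array(c['origin'])); return c['cx']+c['fx']*q[0]/-q[2], c['cy']+c['fy']*q[1]/q[2]
E
python3 - <<'E'
from h import *
for n in('scene','side'):
    i=r.snapshot(n); cv2.imwrite(f'pics/{n}0.png',i[...,::-1]); print(n,r.get_calibration(n))
s=r.state(); print(s['time_s'],s['ee_pos'],s['tcp_rot'],r.grasp_offset)
E
```

```text
scene {'fx': 606.393865034936, 'fy': 606.393865034936, 'cx': 322.0389130030159, 'cy': 232.8076330596444, 'origin': array([1.45058509, 0.59955788, 0.78851245]), 'rotation': array([[-0.52679262, -0.47919243,  0.70204284],
       [ 0.84984245, -0.28134342,  0.44566096],
       [-0.01604223,  0.83139671,  0.5554477 ]])}
side {'fx': 465.44153405585405, 'fy': 465.44153405585405, 'cx': 318.25911720357993, 'cy': 240.6891719047452, 'origin': array([ 0.19420362, -0.85875486,  0.65086285]), 'rotation': array([[ 0.94195778,  0.16197856, -0.29407223],
       [-0.33517924,  0.50392649, -0.79606091],
       [ 0.01924599,  0.84842267,  0.52896934]])}
0.1 [0.12409538 0.53548889 0.19192875] [[-9.74172528e-01  2.25804788e-01 -2.89223788e-04]
 [ 2.25804964e-01  9.74172051e-01 -9.65946950e-04]
 [ 6.36382848e-05 -1.00630715e-03 -9.99999492e-01]] 0.0187
```

View pics/scene0.png

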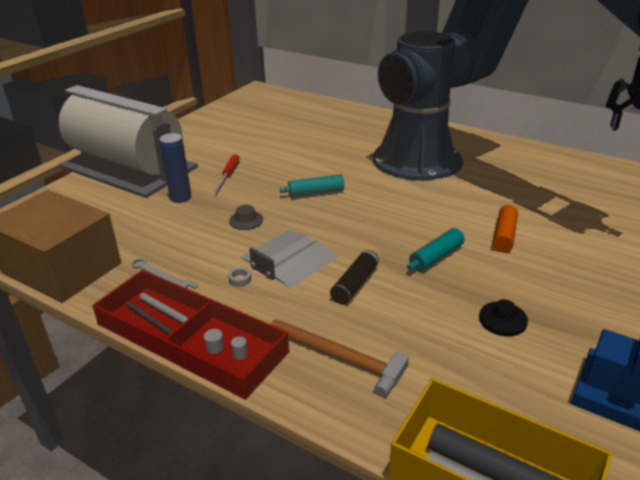

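View pics/side0.png

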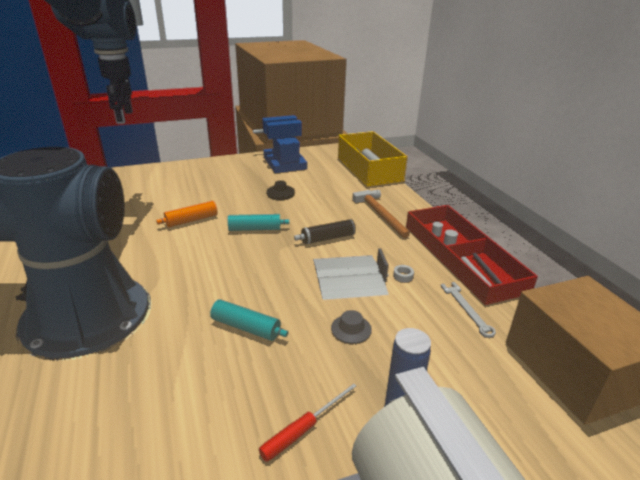

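The black cartridge is at scene (355,277) and side (327,232), with its rod at side (300,238). Things that could be taken for it are the turquoise ones at scene (437,250) and (313,187), the orange one at (506,228), and the grey bar in the yellow bin at (500,460). Only the first is black with a rod stub on the bench, so I choose that one. The V-block is at scene (293,257), with its stop plate at (262,262). I'll check the choice in a close crop.

Run:
```python
import cv2,numpy as np
a=cv2.imread('pics/scene0.png')[215:315,230:390]; b=cv2.imread('pics/side0.png')[205:305,280:440]
cv2.imwrite('pics/crop.png',np.vstack([cv2.resize(x,None,fx=3,fy=3,interpolation=cv2.INTER_CUBIC) for x in (a,b)]))
```

```text
(no output)
```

View pics/crop.png

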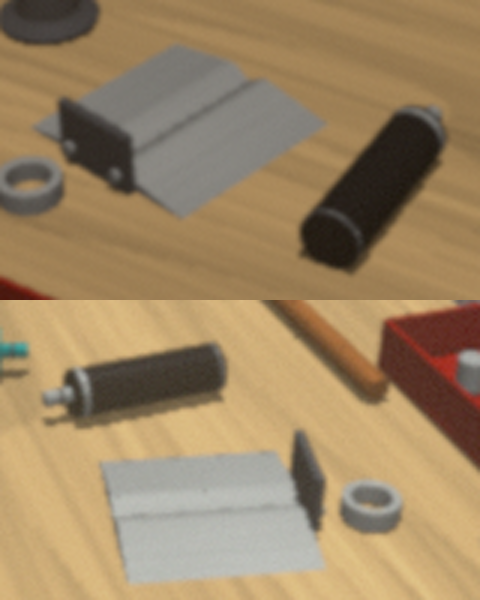

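The crop confirms the choice: a black tube with a bright rod toward the robot, and the V-block with its stop at the far +x end. Next I measure positions.

Run:
```python
from h import *
S=r.get_calibration('scene');D=r.get_calibration('side')
def sc(x,y):return 230+x/3,215+y/3
def sd(x,y):return 280+x/3,205+(y-300)/3
def f(p):return np.round(p,4)
A={'x-y+':(325,124),'x-y-':(180,45),'x+y-':(35,127),'x+y+':(183,217)}
B={'x-y+':(100,462),'x-y-':(129,582),'x+y-':(323,568),'x+y+':(277,453)}
m=[]
for k in A:
    a,b=onz(S,*sc(*A[k]),0),onz(D,*sd(*B[k]),0); m.append((a+b)/2); print(k,f(a),f(b))
print('centre',f(np.mean(m,0)))
ax=(m[2]+m[3]-m[0]-m[1]); print('vyaw',np.degrees(np.arctan2(ax[1],ax[0])), 'yedge', [np.degrees(np.arctan2(*(e[1],e[0]))) for e in (m[2]-m[1],m[3]-m[0])])
print('V', 'scene near end',f(onz(S,*sc(257,82),.002)),'side',f(onz(D,*sd(117,518),.002)))
print('rod',f(onz(S,*sc(440,110),.022)),f(onz(D,*sd(45,398),.022)))
print('foot scene',f(onz(S,*sc(332,240),.022)))
# dark cartridge silhouette
for n,c,(x0,x1,y0,y1) in(('scene',S,(325,385,245,310)),('side',D,(298,360,215,250))):
    i=cv2.imread(f'pics/{n}0.png')[y0:y1,x0:x1]; mk=(i.max(2)<70).astype(np.uint8)
    k,l,st,ce=cv2.connectedComponentsWithStats(mk); j=1+st[1:,4].argmax(); rc=cv2.minAreaRect(np.argwhere(l==j)[:,::-1].astype(np.float32))
    print(n,st[j],ce[j]+[x0,y0],f(onz(c,*(ce[j]+[x0,y0]),.024)),rc)
# bystanders
print('seat',f(onz(D,351,327,0)),'nut',f(onz(D,403,274,0)),'mount',f(onz(D,281,193,0)),'teal',f(onz(D,255,223,.02)),'hammerend',f(onz(D,405,233,.01)),f(onz(D,367,196,.01)))
```

```text
x-y+ [0.5153 0.0473 0.    ] [0.5155 0.0434 0.    ]
x-y- [ 0.4821 -0.1046  0.    ] [ 0.4846 -0.1111  0.    ]
x+y- [ 0.6273 -0.1352  0.    ] [ 0.6281 -0.141   0.    ]
x+y+ [0.6588 0.0184 0.    ] [0.6615 0.0103 0.    ]
centre [ 0.5717 -0.0466  0.    ]
vyaw -11.968238953200418 yedge [np.float64(-11.830484509288068), np.float64(-12.105448090050137)]
V scene near end [ 0.4971 -0.0234  0.002 ] side [ 0.5018 -0.0367  0.002 ]
rod [0.4843 0.1256 0.022 ] [0.4917 0.1199 0.022 ]
foot scene [0.6508 0.1325 0.022 ]
scene [   6    8   46   52 1157] [353.47450303 278.53414002] [0.5944 0.1297 0.024 ] ((28.565574645996094, 33.7213134765625), (21.510196685791016, 59.025001525878906), 39.80556869506836)
side [ 13   8  42  19 394] [331.70812183 232.64467005] [0.5896 0.1114 0.024 ] ((32.80116271972656, 16.645591735839844), (12.359628677368164, 42.58565139770508), 78.2317123413086)
seat [ 0.5081 -0.2135  0.    ] nut [ 0.6983 -0.0827  0.    ] mount [ 0.5394  0.4244 -0.    ] teal [0.4118 0.2287 0.02  ] hammerend [0.7861 0.071  0.01  ] [0.7815 0.3055 0.01  ]
```

```bash
cat >> h.py <<'E'
from scipy.spatial.transform import Rotation as Ro
def go(p,head):
    """row (mm,deg) that brings TCP to world p, pointing down, tool x at world heading head (deg)"""
    s=r.state(); R=np.array(s['tcp_rot']); h=np.radians(head)
    T=np.array([[np.cos(h),np.sin(h),0],[np.sin(h),-np.cos(h),0],[0,0,-1]])
    return np.round(np.r_[R.T@(np.array(p)-s['ee_pos'])*1000,Ro.from_matrix(R.T@T).as_rotvec(degrees=True)],1)
E
python3 - <<'E'
from h import *
print(go([.57,.2,.26],93)); print(r.get_calibration('wrist'))
E
```

```text
[-5.101e+02 -2.262e+02 -6.790e+01 -1.000e-01  0.000e+00  7.390e+01]
{'fx': 396.14049064102335, 'fy': 396.14049064102335, 'cx': 321.5076759823053, 'cy': 241.9393198425494, 'T_tool_cam': array([[ 5.10781910e-05,  9.47245447e-01,  3.20509064e-01,
         8.38429976e-02],
       [ 9.99999936e-01, -1.62268684e-04,  3.20209616e-04,
        -9.30875115e-04],
       [ 3.55325685e-04,  3.20509027e-01, -9.47245394e-01,
        -1.81215463e-01],
       [ 0.00000000e+00,  0.00000000e+00,  0.00000000e+00,
         1.00000000e+00]])}
```

Emit:
carry_out(
  targets=[
    [-20,-10,-68,0,0,8,1],
    [-60,-30,-68,0,0,16,1],
    [-100,-45,-68,0,0,24,1],
    [-145,-65,-68,0,0,32,1],
    [-190,-85,-68,0,0,40,1],
    [-235,-105,-68,0,0,48,1],
    [-280,-125,-68,0,0,56,1],
    [-325,-145,-68,0,0,64,1],
    [-370,-165,-68,0,0,70,1],
    [-415,-185,-68,0,0,74,1],
    [-460,-205,-68,0,0,74,1],
    [-495,-220,-68,0,0,74,1],
    [-510,-226,-68,0,0,74,1],
    [-510,-226,-68,0,0,74,1],
    [-510,-226,-68,0,0,74,1],
    [-510,-226,-68,0,0,74,1],
  ],
)

```text
time_s: 1.7
ee_pos: [0.569, 0.2015, 0.2605]
tcp_rot: [[-0.053, 0.999, -0.0], [0.999, 0.053, 0.0], [0.0, -0.0, -1.0]]
wrist_force: [0.4, 0.5, -0.6]
finger_gap: 0.0853
grip_force: 0.0
```

```bash
cat >> h.py <<'E'
def wrist(name):
    s=r.state(); c=r.get_calibration('wrist'); i=r.snapshot('wrist'); cv2.imwrite(f'pics/{name}.png',i[...,::-1])
    M=np.eye(4); M[:3,:3]=s['tcp_rot']; M[:3,3]=s['ee_pos']; M=M@c['T_tool_cam']; c['origin']=M[:3,3]; c['rotation']=M[:3,:3]
    return i,c
E
python3 - <<'E'
from h import *
s=r.state(); print(s['time_s'],s['ee_pos'])
i,c=wrist('w1'); np.savez('w1.npz',**{k:c[k] for k in('fx','fy','cx','cy','origin','rotation')})
E
```

```text
1.7 [0.56896814 0.20148666 0.26048336]
```

View pics/w1.png

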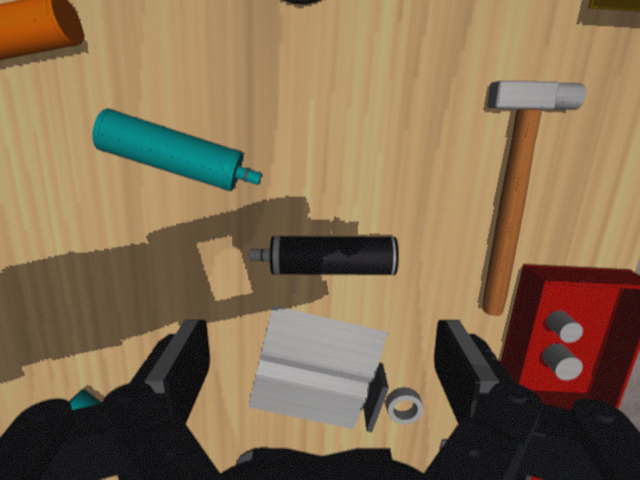

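Wrist view: the rod tip is at (250,254) and the flat end at (397,255). V-block corners are (272,310), (387,331), (355,427) and (250,404), and the groove runs (261,357)–(368,378). The turquoise rod tip is at (262,178), clear of the finger path.

Run:
```python
from h import *
c=dict(np.load('w1.npz'))
f=lambda p:np.round(p,4)
for n,u,v,z in(('x-y+',272,310,0),('x+y+',387,331,0),('x+y-',355,427,0),('x-y-',250,404,0),('g-',261,357,.002),('g+',368,378,.002),('tealtip',262,178,.015)): print(n,f(onz(c,u,v,z)))
i=cv2.imread('pics/w1.png')[225:285,240:405]
m=np.zeros(i.shape[:2],np.uint8); g=i.max(2)
m=(g<75).astype(np.uint8)
k,l,st,ce=cv2.connectedComponentsWithStats(m); j=1+st[1:,4].argmax(); print(st[j],ce[j])
# rows of black extents by column
for u in range(280,392,14):
    col=np.where(g[:,u-240]<75)[0]; print(u,col.min()+225,col.max()+225,end='; ')
print()
rod=onz(c,250,254,.022); ft=onz(c,397,255,.022); d=ft-rod; print('rod',f(rod),'foot',f(ft),np.linalg.norm(d),np.degrees(np.arctan2(d[1],d[0])))
```

```text
x-y+ [0.5135 0.0404 0.    ]
x+y+ [0.6603 0.0183 0.    ]
x+y- [ 0.6319 -0.1372  0.    ]
x-y- [ 0.4852 -0.1057  0.    ]
g- [ 0.5003 -0.028   0.002 ]
g+ [ 0.6422 -0.0529  0.002 ]
tealtip [0.5024 0.208  0.015 ]
[  11   11  142   39 4657] [90.45093408 29.7311574 ]
280 236 274; 294 236 274; 308 236 274; 322 236 273; 336 236 273; 350 236 273; 364 236 273; 378 237 273; 
rod [0.4902 0.1223 0.022 ] foot [0.6563 0.13   0.022 ] 0.16631460911030432 2.665063851733414
```

Run:
```python
from h import *
print(go([.598,.188,.02],79))
```

```text
[-15.   28.2 240.6   0.   -0.   14. ]
```

Emit:
carry_out(
  targets=[
    [-15,28,40,0,0,7,1],
    [-15,28,80,0,0,14,1],
    [-15,28,120,0,0,14,1],
    [-15,28,160,0,0,14,1],
    [-15,28,200,0,0,14,1],
    [-15,28,225,0,0,14,1],
    [-15,28,240,0,0,14,1],
    [-15,28,240,0,0,14,1],
    [-15,28,240,0,0,14,1],
  ],
)

```text
time_s: 2.65
ee_pos: [0.5993, 0.1875, 0.0217]
tcp_rot: [[0.191, 0.982, 0.002], [0.982, -0.191, 0.0], [0.001, 0.001, -1.0]]
wrist_force: [0.6, 0.4, 0.3]
finger_gap: 0.0851
grip_force: 0.0
```

Run:
```python
from h import *
s=r.state(); p=np.array(s['ee_pos']);R=np.array(s['tcp_rot']); print(s['time_s'],p)
out=[]
for n in('scene','side'):
    i=r.snapshot(n)[...,::-1]; c=r.get_calibration(n); u,v=map(int,proj(c,p))
    x0,y0=u-65,v-50; a=cv2.resize(i[y0:y0+100,x0:x0+130],None,fx=4,fy=4,interpolation=cv2.INTER_CUBIC)[:300*1+100]
    for sg in(-1,1):
        for b in(0,.013):
            q=p+R@np.array([0,sg*.0425,-b]); w=proj(c,q); cv2.circle(a,(int((w[0]-x0)*4),int((w[1]-y0)*4)),3,(0,255,0) if b else (0,0,255),-1)
    out.append(a[50:350])
cv2.imwrite('pics/f1.png',np.vstack(out))
```

```text
2.65 [0.59927191 0.18745016 0.02166418]
```

View pics/f1.png

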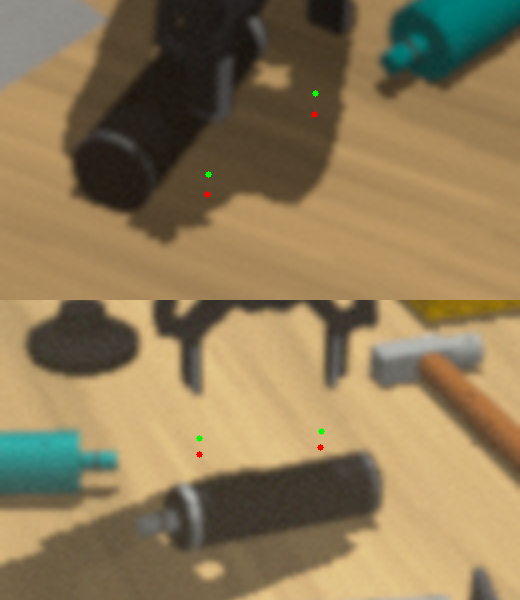

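The dots (expected fingertips) lie about 40 mm below the fingertips seen at side (195,390) and (332,385). I'll take another look to see whether the picture lagged.

```bash
cat > tip.py <<'E'
from h import *
import sys
s=r.state(); p=np.array(s['ee_pos']);R=np.array(s['tcp_rot']); print(s['time_s'],p,np.abs(s['qd']).max(),s['wrist_force'])
out=[]
for n in('scene','side'):
    i=r.snapshot(n)[...,::-1]; c=r.get_calibration(n); u,v=map(int,proj(c,p))
    x0,y0=u-65,v-40; a=cv2.resize(i[y0:y0+75,x0:x0+130],None,fx=4,fy=4,interpolation=cv2.INTER_CUBIC)
    for sg in(-1,1):
        for b in(0,.013):
            q=p+R@np.array([0,sg*.0425,-b]); w=proj(c,q); cv2.circle(a,(int((w[0]-x0)*4),int((w[1]-y0)*4)),3,(0,255,0) if b else (0,0,255),-1)
    out.append(a)
cv2.imwrite(f'pics/{sys.argv[1]}.png',np.vstack(out))
E
python3 tip.py f2
```

```text
2.75 [0.59966111 0.18731917 0.02217383] 0.0031222950825813356 [-0.82946561 -0.49561573 -0.03834266]
```

View pics/f2.png

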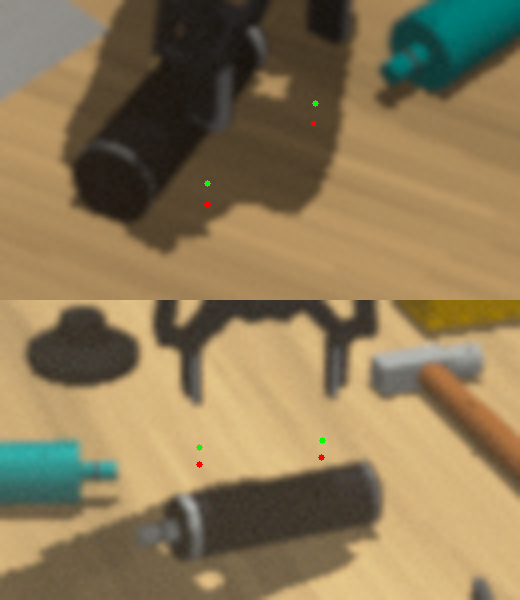

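Run:
```python
from h import *
S=r.get_calibration('scene');D=r.get_calibration('side'); s=r.state();p=s['ee_pos'];R=np.array(s['tcp_rot'])
def px(c,x,y):
    u,v=map(int,proj(c,p)); return u-65+x/4, v-40+y/4
for a,b in(((210,128),(334,95)),((330,38),(196,101))):
    o1,d1=ray(S,*px(S,*a));o2,d2=ray(D,*px(D,*b))
    t=np.linalg.lstsq(np.c_[d1,-d2],o2-o1,rcond=None)[0]; q1,q2=o1+t[0]*d1,o2+t[1]*d2
    print(q1,q2,'tool',R.T@((q1+q2)/2-p))
for n,pt in(('base',[0,0,0]),): print(proj(S,pt),proj(D,pt))
```

```text
[0.64440858 0.18109002 0.07229047] [0.64796353 0.17822925 0.06996051] tool [ 0.00165078  0.04740053 -0.04919218]
[0.55195293 0.19869868 0.07342117] [0.55501283 0.19628293 0.07093008] tool [ 0.00138674 -0.04699923 -0.05043586]
(np.float64(416.0746589974429), np.float64(159.5483667194983)) (np.float64(86.54708571543443), np.float64(313.04387359453165))
```

Run:
```python
from h import *
def comps(i,c):
    h=cv2.cvtColor(np.ascontiguousarray(i),cv2.COLOR_RGB2HSV); m=cv2.inRange(h,(82,120,50),(98,255,255))
    k,l,st,ce=cv2.connectedComponentsWithStats(m)
    for j in range(1,k):
        if st[j,4]>300:
            rc=cv2.minAreaRect(np.argwhere(l==j)[:,::-1].astype(np.float32)); b=cv2.boxPoints(rc)
            w=np.array([onz(c,*q,.022) for q in b]); e=np.linalg.norm(np.roll(w,-1,0)-w,axis=1)
            print(st[j],np.round(onz(c,*ce[j],.022),4),np.round(e,4))
comps(cv2.imread('pics/w1.png')[...,::-1],dict(np.load('w1.npz')))
i,c=wrist('w2'); comps(i,c)
for n in('scene','side'): print(n); comps(cv2.imread(f'pics/{n}0.png')[...,::-1],r.get_calibration(n))
```

```text
[  93  109  153   81 5902] [0.4042 0.2342 0.022 ] [0.0426 0.1558 0.0437 0.1605]
[   0  227   71   91 4432] [0.4556 0.2211 0.022 ] [0.0494 0.0331 0.049  0.0357]
[ 62 259  26  36 569] [0.478  0.2141 0.022 ] [0.0194 0.012  0.0194 0.0124]
[ 88 263  35  28 791] [0.4926 0.2104 0.022 ] [0.0148 0.0166 0.0147 0.017 ]
scene
[287 175  56  18 643] [ 0.2954 -0.149   0.022 ] [0.15   0.0677 0.1446 0.0658]
[ 408  229   56   42 1044] [0.4121 0.2327 0.022 ] [0.1899 0.0643 0.1806 0.056 ]
side
[229 215  54  10 448] [0.4152 0.2449 0.022 ] [0.0506 0.1471 0.0504 0.1423]
[212 301  64  32 903] [ 0.3049 -0.1374  0.022 ] [0.0485 0.1462 0.044  0.1394]
```

View pics/w2.png

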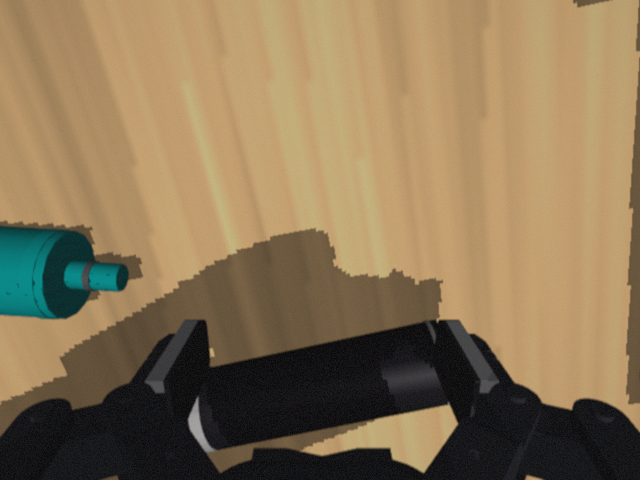

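Wrist view: finger tips at (205,320) and (438,320), cartridge below them. All three cameras agree the open fingertips sit about 50 mm short of the reported TCP. The camera heights themselves check out (turquoise stub measures 14.7 mm against 14 mm). So I descend a further ~55 mm, watching the force.

Emit:
carry_out(
  targets=[
    [0,0,15,0,0,0,1],
    [0,0,30,0,0,0,1],
    [0,0,40,0,0,0,1],
    [0,0,45,0,0,0,1],
    [0,0,50,0,0,0,1],
    [0,0,50,0,0,0,1],
  ],
)

```text
time_s: 3.5
ee_pos: [0.5984, 0.1868, -0.0303]
tcp_rot: [[0.192, 0.981, -0.001], [0.981, -0.192, -0.0], [-0.0, -0.001, -1.0]]
wrist_force: [0.8, -0.5, -0.0]
finger_gap: 0.0851
grip_force: 0.0
```

```bash
python3 tip.py f3
```

```text
3.5 [ 0.59840594  0.1868439  -0.03030459] 0.01689954849302725 [ 0.77893247 -0.5492741  -0.02856781]
```

View pics/f3.png

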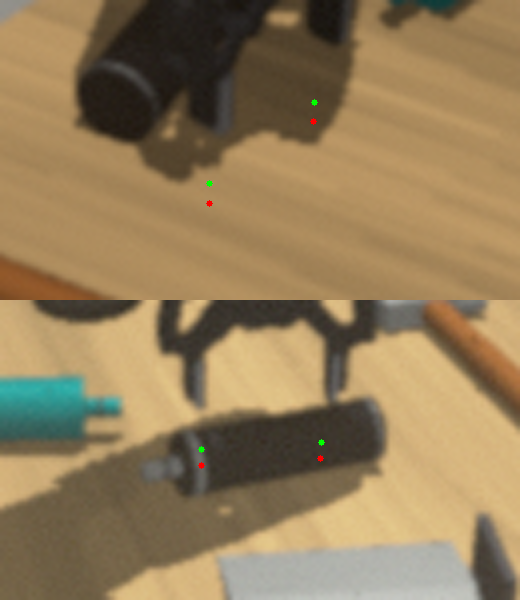

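Fingertips are now at z≈20 mm, near side (197,403) and (335,398), behind the tube and clear of it. Lower 5 mm and push along −x of the tool. The far end meets first, which squares the tube to the V.

Emit:
carry_out(
  targets=[
    [-3,0,3,0,0,0,1],
    [-8,0,5,0,0,0,1],
    [-12,0,5,0,0,0,1],
    [-15,0,5,0,0,0,1],
    [-18,0,5,0,0,0,1],
    [-21,0,5,0,0,0,1],
    [-24,0,5,0,0,0,1],
    [-27,0,5,0,0,0,1],
    [-30,0,5,0,0,0,1],
    [-33,0,5,0,0,0,1],
    [-36,0,5,0,0,0,1],
    [-39,0,5,0,0,0,1],
    [-42,0,5,0,0,0,1],
    [-45,0,5,0,0,0,1],
    [-48,0,5,0,0,0,1],
    [-51,0,5,0,0,0,1],
    [-54,0,5,0,0,0,1],
    [-57,0,5,0,0,0,1],
    [-60,0,5,0,0,0,1],
  ],
)

```text
time_s: 5.5
ee_pos: [0.5872, 0.1278, -0.0346]
tcp_rot: [[0.192, 0.981, 0.0], [0.981, -0.192, 0.0], [0.0, 0.0, -1.0]]
wrist_force: [-0.2, 0.2, 1.1]
finger_gap: 0.0851
grip_force: 0.1
```

```bash
cat > look.py <<'E'
from h import *
import sys
s=r.state(); print(s['time_s'],np.round(s['ee_pos'],4),np.round(s['wrist_force'],2))
a=r.snapshot('scene')[...,::-1][205:305,230:390]; b=r.snapshot('side')[...,::-1][205:305,280:440]
cv2.imwrite(f'pics/{sys.argv[1]}.png',np.vstack([cv2.resize(x,None,fx=3,fy=3,interpolation=cv2.INTER_CUBIC) for x in (a,b)]))
# wrist: gap between finger line and tube: black rows at columns
i,c=wrist(sys.argv[1]+'w'); g=i.max(2)
for u in range(215,436,20): 
    v=np.where(g[:440,u]<60)[0]; print(u,(v.min(),v.max()) if len(v) else None,end=' ')
E
python3 look.py p1
```

```text
5.5 [ 0.5872  0.1278 -0.0346] [-0.21  0.23  1.08]
215 (np.int64(412), np.int64(439)) 235 (np.int64(407), np.int64(439)) 255 (np.int64(404), np.int64(439)) 275 (np.int64(400), np.int64(439)) 295 (np.int64(395), np.int64(439)) 315 (np.int64(391), np.int64(439)) 335 (np.int64(387), np.int64(439)) 355 (np.int64(383), np.int64(439)) 375 (np.int64(379), np.int64(439)) 395 (np.int64(375), np.int64(439)) 415 (np.int64(371), np.int64(439)) 435 (np.int64(341), np.int64(439))
```

View pics/p1.png

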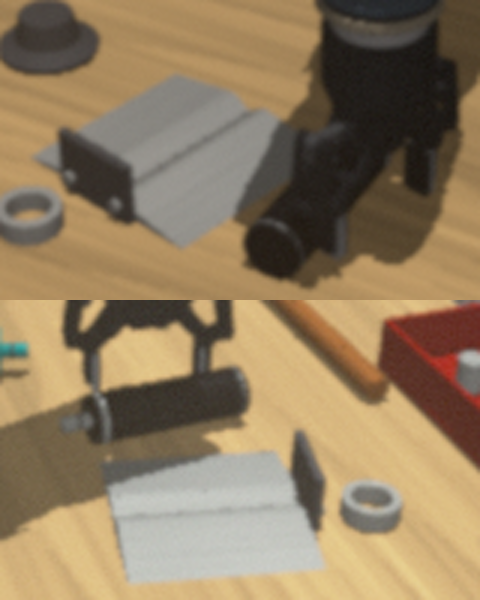

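The near finger isn't in contact: the tube rolled at its first slant (wrist slope −0.2), turning freely without squaring. A brief quicker push will turn it against both fingers. The ramp will then catch it and let it settle back onto them.

Emit:
carry_out(
  targets=[
    [-6,0,0,0,0,0,1],
    [-24,0,0,0,0,0,1],
    [-46,0,0,0,0,0,1],
    [-54,0,0,0,0,0,1],
    [-54,0,0,0,0,0,1],
    [-54,0,0,0,0,0,1],
    [-54,0,0,0,0,0,1],
    [-54,0,0,0,0,0,1],
    [-54,0,0,0,0,0,1],
    [-54,0,0,0,0,0,1],
    [-54,0,0,0,0,0,1],
    [-54,0,0,0,0,0,1],
    [-54,0,0,0,0,0,1],
    [-54,0,0,0,0,0,1],
  ],
)

```text
time_s: 7.05
ee_pos: [0.5769, 0.075, -0.0346]
tcp_rot: [[0.192, 0.981, 0.0], [0.981, -0.192, 0.0], [0.0, 0.0, -1.0]]
wrist_force: [-0.5, 0.7, 0.3]
finger_gap: 0.085
grip_force: 0.1
```

```bash
python3 look.py p2
```

```text
7.05 [ 0.5769  0.075  -0.0346] [-0.46  0.74  0.25]
215 (np.int64(363), np.int64(439)) 235 (np.int64(362), np.int64(439)) 255 (np.int64(362), np.int64(439)) 275 (np.int64(362), np.int64(439)) 295 (np.int64(362), np.int64(439)) 315 (np.int64(362), np.int64(439)) 335 (np.int64(362), np.int64(439)) 355 (np.int64(362), np.int64(439)) 375 (np.int64(362), np.int64(439)) 395 (np.int64(362), np.int64(439)) 415 (np.int64(362), np.int64(439)) 435 (np.int64(342), np.int64(439))
```

View pics/p2.png

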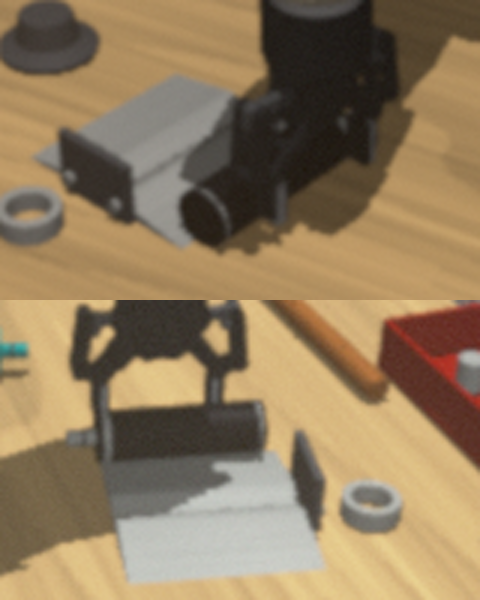

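Squared: the tube's edge is level in the wrist view (row 362 throughout) and it rests against both fingers at the ramp toe. Now the axial gap to the stop.

Run:
```python
from h import *
S=r.get_calibration('scene');D=r.get_calibration('side'); C=np.array([.5722,-.0463])
R=np.array([[.9816,-.1908],[.1908,.9816]])
v=lambda p:np.round(R@(p[:2]-C),4)
print('rod side',v(onz(D,280+68/3,205+137/3,.023)),'foot side',v(onz(D,280+262/3,205+132/3,.023)),'foot scene',v(onz(S,230+207/3,205+218/3,.023)))
print('stop bottom side',v(onz(D,280+320/3,205+229/3,.005)),'tcp',v(r.state()['ee_pos']))
```

```text
rod side [-0.0988  0.0831] foot side [0.0618 0.0713] foot scene [0.059 0.091]
stop bottom side [ 0.0816 -0.0414] tcp [-0.0186  0.12  ]
```

Emit:
carry_out(
  targets=[
    [-3,0,0,0,0,0,1],
    [-7,0,-1,0,0,0,1],
    [-11,0,-1,0,0,0,1],
    [-15,0,-2,0,0,0,1],
    [-19,0,-2,0,0,0,1],
    [-23,0,-3,0,0,0,1],
    [-27,0,-3,0,0,0,1],
    [-31,0,-4,0,0,0,1],
    [-35,0,-4,0,0,0,1],
    [-39,0,-5,0,0,0,1],
    [-43,0,-5,0,0,0,1],
    [-47,0,-5,0,0,0,1],
    [-51,0,-5,0,0,0,1],
    [-55,0,-5,0,0,0,1],
  ],
)

```text
time_s: 8.6
ee_pos: [0.5662, 0.0207, -0.0296]
tcp_rot: [[0.192, 0.981, -0.0], [0.981, -0.192, -0.0], [-0.0, -0.0, -1.0]]
wrist_force: [0.9, 2.4, 0.9]
finger_gap: 0.0853
grip_force: 1.1
```

```bash
python3 look.py p3
```

```text
8.6 [ 0.5662  0.0207 -0.0296] [0.93 2.37 0.91]
215 (np.int64(369), np.int64(439)) 235 (np.int64(369), np.int64(439)) 255 (np.int64(369), np.int64(439)) 275 (np.int64(369), np.int64(439)) 295 (np.int64(369), np.int64(439)) 315 (np.int64(369), np.int64(439)) 335 (np.int64(369), np.int64(439)) 355 (np.int64(369), np.int64(439)) 375 (np.int64(369), np.int64(439)) 395 (np.int64(369), np.int64(439)) 415 (np.int64(369), np.int64(439)) 435 (np.int64(338), np.int64(439))
```

Square and in contact, pushing at about 2.5 N. On over the lip, slowly.

Emit:
carry_out(
  targets=[
    [-2,0,0,0,0,0,1],
    [-5,0,0,0,0,0,1],
    [-8,0,0,0,0,0,1],
    [-10,0,0,0,0,0,1],
    [-12,0,0,0,0,0,1],
    [-14,0,0,0,0,0,1],
    [-16,0,0,0,0,0,1],
    [-18,0,0,0,0,0,1],
    [-20,0,0,0,0,0,1],
    [-22,0,0,0,0,0,1],
    [-22,0,0,0,0,0,1],
    [-22,0,0,0,0,0,1],
    [-22,0,0,0,0,0,1],
    [-22,0,0,0,0,0,1],
    [-22,0,0,0,0,0,1],
  ],
)

```text
time_s: 10.25
ee_pos: [0.5621, -0.0005, -0.0296]
tcp_rot: [[0.192, 0.981, 0.0], [0.981, -0.192, -0.0], [0.0, 0.0, -1.0]]
wrist_force: [-0.4, 0.0, -0.2]
finger_gap: 0.0857
grip_force: 0.0
```

```bash
python3 look.py p4
```

```text
10.25 [ 5.621e-01 -5.000e-04 -2.960e-02] [-0.36  0.05 -0.2 ]
215 (np.int64(380), np.int64(439)) 235 (np.int64(381), np.int64(439)) 255 (np.int64(381), np.int64(439)) 275 (np.int64(381), np.int64(439)) 295 (np.int64(381), np.int64(439)) 315 (np.int64(381), np.int64(439)) 335 (np.int64(381), np.int64(439)) 355 (np.int64(381), np.int64(439)) 375 (np.int64(382), np.int64(439)) 395 (np.int64(382), np.int64(439)) 415 (np.int64(382), np.int64(439)) 435 (np.int64(338), np.int64(439))
```

View pics/p4.png

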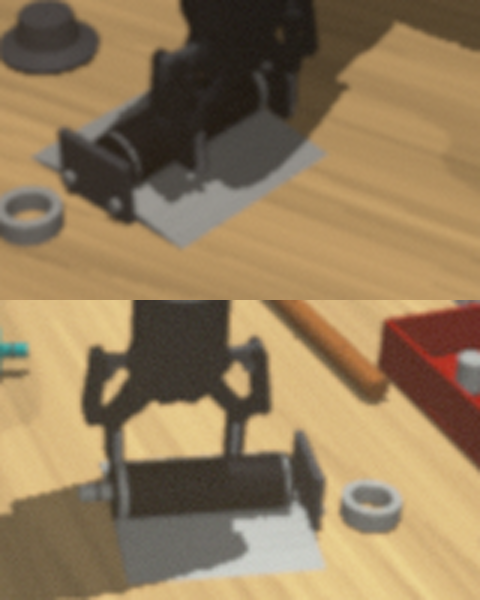

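The cartridge lies in the V, with its end at side (290,485) just short of the stop plate at (297,…). Now lift clear, shut the fingers and go behind the rod tip.

Run:
```python
from h import *
D=r.get_calibration('side'); C=np.array([.5722,-.0463]);a=np.radians(-11.3)
R=np.array([[np.cos(a),np.sin(a)],[-np.sin(a),np.cos(a)]])
v=lambda p:np.round(R@(p[:2]-C),4)
print('rod',v(onz(D,280+81/3,205+192/3,.0274)),'foot',v(onz(D,280+289/3,205+185/3,.0274)))
w=C+R.T@np.array([-.165,0]); print(w,go([*w,.07],79),go([*w,-.02],79))
```

```text
rod [-0.099  -0.0019] foot [ 0.0628 -0.0116]
[ 0.41039858 -0.01396889] [ -42.3 -146.3  -99.6    0.     0.    -0. ] [ -42.3 -146.3   -9.6    0.     0.    -0. ]
```

Emit:
carry_out(
  targets=[
    [3,0,-5,0,0,0,1],
    [5,0,-35,0,0,0,1],
    [5,0,-75,0,0,0,1],
    [5,0,-105,0,0,0,0.5],
    [5,0,-110,0,0,0,0],
    [5,0,-110,0,0,0,0],
    [5,0,-110,0,0,0,0],
  ],
)

```text
time_s: 11.1
ee_pos: [0.5624, 0.0045, 0.0794]
tcp_rot: [[0.192, 0.981, -0.002], [0.981, -0.192, 0.0], [-0.0, -0.002, -1.0]]
wrist_force: [-0.0, 0.3, -0.2]
finger_gap: 0.0286
grip_force: 0.0
```

Emit:
carry_out(
  targets=[
    [-12,-35,0,0,0,0,0],
    [-25,-75,0,0,0,0,0],
    [-38,-115,0,0,0,0,0],
    [-47,-146,0,0,0,0,0],
    [-47,-146,0,0,0,0,0],
    [-47,-146,30,0,0,0,0],
    [-47,-146,60,0,0,0,0],
    [-47,-146,80,0,0,0,0],
    [-47,-146,80,0,0,0,0],
  ],
)

```text
time_s: 12.0
ee_pos: [0.4091, -0.0135, -0.0021]
tcp_rot: [[0.192, 0.981, -0.005], [0.981, -0.192, 0.001], [-0.0, -0.006, -1.0]]
wrist_force: [0.0, -0.8, 0.5]
finger_gap: -0.0001
grip_force: 0.0
```

Run:
```python
from h import *
S=r.get_calibration('scene');D=r.get_calibration('side'); s=r.state();p=np.array(s['ee_pos']); print(p,s['finger_gap'])
# lowest gripper-dark pixel near the expected tip in side view, light V-frame
i=r.snapshot('side'); g=i.max(2).astype(int); 
for z in(.0,.02,.037,.06): print(z,proj(D,p+[0,0,z]))
u,v=map(int,proj(D,p+[0,0,.037]))
for y in range(v-20,v+16,2): print(y,''.join('#' if q<75 else '.' for q in g[y,u-15:u+30]))
print(u-15)
```

```text
[ 0.40908944 -0.01347295 -0.00214706] -0.0001078171613873054
0.0 (np.float64(278.03079883800217), np.float64(280.8254683134563))
0.02 (np.float64(277.8006874726986), np.float64(273.84723357609613))
0.037 (np.float64(277.6014879391474), np.float64(267.8064145889105))
0.06 (np.float64(277.3265506501618), np.float64(259.4688127583199))
247 #####....###.....###############.............
249 #############....##############..............
251 .############....############................
253 ...###################.......................
255 ..........##########.........................
257 ...........#.................................
259 ...........#.......#.........................
261 ...........#.................................
263 ...........#.................................
265 ...........#.................................
267 .............................................
269 .............................................
271 .............................................
273 .............................................
275 .............................................
277 .............................................
279 .............................................
281 .............................................
262
```

Emit:
carry_out(
  targets=[
    [0,0,10,0,0,0,0],
    [0,2,19,0,0,0,0],
    [0,10,20,0,0,0,0],
    [0,20,20,0,0,0,0],
    [0,30,20,0,0,0,0],
    [0,38,20,0,0,0,0],
    [0,42,20,0,0,0,0],
    [0,44,20,0,0,0,0],
    [0,46,20,0,0,0,0],
    [0,48,20,0,0,0,0],
    [0,48,20,0,0,0,0],
  ],
)

```text
time_s: 13.15
ee_pos: [0.458, -0.023, -0.0196]
tcp_rot: [[0.192, 0.981, 0.0], [0.981, -0.192, -0.0], [-0.0, 0.0, -1.0]]
wrist_force: [-0.9, -0.3, 0.6]
finger_gap: -0.0
grip_force: 0.0
```

```bash
cat > gap.py <<'E'
from h import *
s=r.state(); p=np.array(s['ee_pos']); print(s['time_s'],p,s['wrist_force'])
D=r.get_calibration('side'); i=r.snapshot('side'); g=i.max(2).astype(int)
for y in range(255,278,2): print(y,' '.join('%3d'%q for q in g[y,290:320]),'|',' '.join('%3d'%q for q in g[y,370:390]))
E
python3 gap.py
```

```text
13.15 [ 0.4579646  -0.02300987 -0.01957074] [-0.86996192 -0.30263511  0.55274587]
255  63  63  62  62  63  63  65  86 131 157 105  60  67  59  60  64  63  59  64  61  65  61  58  73 103 156 198 213 215 214 | 164 162 167 171 179 187 189 146  91  71  82  91 108 130 171 200 209 208 205 213
257  63  62  63  57  62  61  61  65  78  84  73  62  62  64  61  61  64  75  86  89  84  79  96 135 184 216 220 219 216 214 |  78  75  77  96 117 125 111  96  76  75  74  82  93 106 135 181 207 214 212 209
259 133 119  98  75  64  63  60  64  64  60  62  63  63  67  67  91 141 183 198 200 198 195 191 179 184 177 159 140 135 137 |  75  74  79  81 117 134 103  75  74  71  70  77  85  98 112 145 190 215 214 214
261 218 212 187 129  76  65  67  72  78  75  75  84  81  70  80 139 195 217 219 219 217 217 215 195 170 146  99  69  72  87 |  77  75  77  81  98 113 107  86  74  73  74  73  75  84 103 115 144 192 219 219
263 222 220 199 138  84  66  79  93  94  85  86 101  98  73  84 147 205 217 219 218 219 216 216 200 163 142  95  62  67  90 |  73  74  70  73  80 100 107  87  72  72  75  71  71  73  87 102 114 
[... 753 characters left out ...]
 |  71  68  68  68  72  82  90  98 114 101  81  71  74  74  74  81  93 141 198 222
273 209 213 215 215 203 175 132 104  99  85  91 107 132 156 156 155 172 189 199 205 209 213 215 215 211 192 142  84  66  73 |  74  69  74  77  79  90 110 143 163 146 115  88  78  73  76  79  95 148 209 223
275 121 128 128 130 128 127 124 118 115 112 115 113 117 117 116 114 116 122 127 132 146 184 211 213 204 169 120  78  66  74 | 100 104 105 106 108 113 137 169 184 189 178 151 108  78  77  83  95 137 186 217
277 120 117 118 119 118 123 122 117 122 119 119 119 120 119 114 114 110 116 116 119 123 140 175 201 190 153 114  87  76  80 | 176 178 177 176 174 177 184 195 196 194 193 174 135  95  78  85 121 178 216 222
```

The finger is about touching the rod tip (side column ~304). Push slowly.

Emit:
carry_out(
  targets=[
    [0,1,0,0,0,0,0],
    [0,2,0,0,0,0,0],
    [0,3,0,0,0,0,0],
    [0,4,0,0,0,0,0],
    [0,5,0,0,0,0,0],
    [0,6,0,0,0,0,0],
    [0,7,0,0,0,0,0],
    [0,8,0,0,0,0,0],
  ],
)

```text
time_s: 14.0
ee_pos: [0.4657, -0.0245, -0.0197]
tcp_rot: [[0.192, 0.981, -0.0], [0.981, -0.192, 0.0], [-0.0, -0.0, -1.0]]
wrist_force: [-1.2, -0.0, -0.5]
finger_gap: 0.0
grip_force: 0.7
```

Emit:
carry_out(
  targets=[
    [0,1,0,0,0,0,0],
    [0,2,0,0,0,0,0],
    [0,3,0,0,0,0,0],
    [0,3,0,0,0,0,0],
  ],
)

```text
time_s: 14.4
ee_pos: [0.4689, -0.0252, -0.0196]
tcp_rot: [[0.192, 0.981, 0.0], [0.981, -0.192, -0.0], [0.0, 0.0, -1.0]]
wrist_force: [-0.3, -0.8, 0.4]
finger_gap: 0.0003
grip_force: 0.2
```

```bash
python3 gap.py | grep -E '^(1|26[1379])'
```

```text
14.4 [ 0.46888021 -0.02515872 -0.019602  ] [-0.33722659 -0.78685173  0.4273611 ]
261 221 219 219 220 220 215 209 180 116  68  64  69  81  87  77  82  89  83  70  88 148 206 215 194 171 174 174 173 166 139 |  74  80  78  73  75  76  77  84  99 119  94  78  76  87 101 111 143 193 216 217
263 223 223 221 222 222 221 216 188 118  71  64  82  97  98  87  88 103  96  75  95 154 208 216 200 171 169 175 175 165 131 |  72  69  72  75  74  72  71  75  91 107 103  79  71  74  85 104 113 148 199 220
267 224 224 222 224 222 222 219 198 133  78  69  81  98  98  87  87 100 100  74  71  93 109 116 116 113 102  93 100 111 111 |  71  71  70  69  69  69  68  68  72  85  88  76  72  72  78  75  85 113 166 215
269 224 224 224 223 223 221 220 212 164  99  72  81  99  97  87  87 101  98  73  73  92 115 123 117 118 110  96 102 115 116 |  65  70  70  69  69  63  70  68  70  77  83  74  70  75  76  79  88 123 182 219
```

Emit:
carry_out(
  targets=[
    [0,1,0,0,0,0,0],
    [0,2,0,0,0,0,0],
    [0,3,0,0,0,0,0],
    [0,3,0,0,0,0,0],
  ],
)

```text
time_s: 14.85
ee_pos: [0.4718, -0.0257, -0.0196]
tcp_rot: [[0.192, 0.981, 0.0], [0.981, -0.192, -0.0], [-0.0, 0.0, -1.0]]
wrist_force: [-0.6, -0.4, -0.3]
finger_gap: -0.0001
grip_force: 0.3
```

Emit:
carry_out(
  targets=[
    [0,1,0,0,0,0,0],
    [0,2,0,0,0,0,0],
    [0,3,0,0,0,0,0],
    [0,3,0,0,0,0,0],
  ],
)

```text
time_s: 15.25
ee_pos: [0.4718, -0.0257, -0.0201]
tcp_rot: [[0.192, 0.981, -0.006], [0.981, -0.192, 0.001], [-0.0, -0.006, -1.0]]
wrist_force: [-11.8, 2.5, 6.3]
finger_gap: -0.0002
grip_force: 5.8
```

It stalls at 12 N with no further travel: home against the stop. Back off and lift clear, then verify.

Emit:
carry_out(
  targets=[
    [0,1,0,0,0,0,0],
    [0,1,0,0,0,0,0],
    [0,-1,0,0,0,0,0],
    [0,-5,0,0,0,0,0],
    [0,-15,0,0,0,0,0],
    [0,-35,0,0,0,0,0],
    [0,-50,-20,0,0,0,0],
    [0,-60,-60,0,0,0,0],
    [0,-70,-100,0,0,0,0],
    [0,-80,-140,0,0,0,0],
    [0,-80,-150,0,0,0,0],
    [0,-80,-150,0,0,0,0],
  ],
)

```text
time_s: 16.45
ee_pos: [0.3968, -0.011, 0.1315]
tcp_rot: [[0.192, 0.981, 0.004], [0.981, -0.192, -0.001], [0.0, 0.004, -1.0]]
wrist_force: [0.9, -0.2, -0.9]
finger_gap: 0.0003
grip_force: 0.0
```

Run:
```python
from h import *
s=r.state(); print(s['time_s'],s['ee_pos'],s['wrist_force'])
D=r.get_calibration('side'); g=r.snapshot('side'); cv2.imwrite('pics/end.png',g[...,::-1]); g=g.max(2).astype(int)
for y in (261,263,267,269): print(y,' '.join('%3d'%q for q in g[y,305:325]),'|',' '.join('%3d'%q for q in g[y,370:390]))
a=cv2.imread('pics/end.png').astype(int);b=cv2.imread('pics/side0.png').astype(int)
d=(np.abs(a-b).max(2)>40).astype(np.uint8); k,l,st,ce=cv2.connectedComponentsWithStats(d)
for j in range(1,k):
    if st[j,4]>25: print(st[j])
a=-11.3*np.pi/180; C=np.array([.5722,-.0463,.0274]); ax=np.array([np.cos(a),np.sin(a),0])
print('expected rod/foot px at home',proj(D,C-.09*ax),proj(D,C+.075*ax))
```

```text
16.45 [ 0.39684253 -0.01100072  0.13152673] [ 0.93381866 -0.2086086  -0.88523678]
261 214 213 215 216 215 214 213 209 188 170 169 173 172 174 170 148  98  86 111 152 |  78  74  75  75  75  78  77  74  78  91 108  99  82  85  93 108 142 186 210 214
263 214 216 215 213 216 214 215 209 194 167 165 173 176 174 172 149  95  75  97 148 |  71  71  70  71  72  69  69  74  69  80  95 104  80  75  85  98 111 143 188 215
267 216 215 214 215 212 194 174 185 188 186 184 172 151 155 177 178 158 104  81 101 |  69  69  69  68  67  70  66  67  66  71  81  90  78  71  71  76  81 104 161 210
269 216 216 217 215 212 194 156 145 140 142 139 130 113 113 131 131 120  98  75  87 |  67  68  67  65  65  65  68  70  69  72  77  86  74  68  72  77  84 119 175 213
[  30    0   83  166 5150]
[ 130    0  150  110 6336]
[128  20   8  10  38]
[ 8 31  5  8 31]
[ 96  49  30  11 209]
[110  59  22  65 760]
[263  78  30  48 823]
[14 84  5  7 28]
[ 237  121   63   98 2264]
[ 66 167  25  34 205]
[ 90 170  10  21  78]
[  96  171   58   89 2341]
[ 294  219   62   29 1188]
[  0 241  55  25 424]
[ 311  255   71   26 1254]
[119 260  21  23 189]
[311 266   5   6  26]
[   0  283   30   73 1755]
[  21  282  275   93 6787]
[128 287   9  13  43]
[136 301  10  16  80]
[127 318  11  10  36]
expected rod/foot px at home (np.float64(310.7724854796649), np.float64(268.25909586791016)) (np.float64(380.1441782635543), np.float64(263.5057469074255))
```

The rod tip is at side column ~310.5, against 310.8 expected at home. The arm is clear and no bystander changed in the side view.

```bash
python3 -c "
from bench import r
print(r.close_job())"
```

```text
the job is handed in; nothing more can be done
None
```

The cartridge was rolled over the ramp into the V and pushed along it until it stalled at 12 N against the stop plate. I backed the arm clear and handed the job in at about 16.5 s; no verdict came back.

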